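# Sort the bicycle parts into their case and clip it shut

### The arm

A 6-joint arm with a two-finger parallel gripper is mounted at the origin on the work surface. World frame = base frame: x ahead of the robot, y to its left, z up, the work surface at z = 0. Lengths are in m, angles in rad, forces in N, time in s.
With the tool pointing down it reaches from about 0.375 to 0.9 m from the base axis. Payload 3.1 kg.
Tool frame: the origin (TCP) lies midway between the tips of the shut fingers; the grasp point (between the pads) lies 19 mm behind it; z points along the fingers, y is the line along which they close (so a half turn about z gives the same grasp; the last joint's range is limited). The gripper opens to 87 mm and grips with 3 to 60 N. Pads are 19 mm wide; open, the fingers measure 117 mm over their backs; the gripper's body (75 mm by 190 mm) begins 51 mm behind the grasp point.
Start: joints at [-1.359, 0.527, 1.433, -0, 1.181, -0.178], TCP at [0.238, -0.578, 0.223] pointing down, gripper open.
Joint ranges: [-3.08, 3.08], [-0.75, 2.2], [0.22, 2.44], [-1.43, 4.57], [0, 2.65], [-2.85, 2.85]. Speed limits (rad/s): [2.79, 2.79, 3.14, 3.14, 3.14, 3.14].

### API

Orientations are given as [roll, pitch, yaw] about the fixed x, y, z axes, in that order (R = Rz(yaw) Ry(pitch) Rx(roll)).
In Python, from plant import sensors, viewer, workorder gives the robot as it stands.
- The arm moves only by the tool servo_tool, never from a script. Its argument "steps" is a list of rows, each an object with "hand": the opening, from 0 (shut) to 1 (fully open); "travel": the shift along the tool's x, y, z in cm, a list of three; "dr": the turn, a rotation vector about the tool's x, y, z in rad, a list of three. In form: [{"hand": hand, "travel": [x, y, z], "dr": [wx, wy, wz]}, ...]. A call has 1 to 10 rows; each row shifts and turns the commanded pose from where the row before left it, along the tool's axes as they then stand; what a row does not reach is not made up. A row lasts 1/10 s, in which the tool goes at most 50 mm and 8.59 degrees, less where a joint would pass 70% of its speed; a pose out of reach is approached as far as the arm can. A call is refused whole if a number of a shift passes 5 or a number of a turn 0.15, either way. A call with a gripper value outside its range is refused whole. The fingers move at their own pace and stop on an object; the grip force is fixed at half the most. Time passes only in rows, so rows that do not move let the fingers close. It gives the time, the measured TCP pose, the force, the opening and the grip force at its end, in the units of the state.
- sensors.state(): the state, without advancing time (a new reading comes with each control period).
- viewer.grab_frame(name): name is "scene" or "top" or "wrist"; returns the picture (480x640x3 uint8, red, green, blue); there is no depth.
- viewer.camera_info(name): a dict with "fx", "fy", "cx", "cy" (pixels), "world_from_camera" (4x4, takes a point from camera to world coordinates). Camera axes: x right, y up, looking along -z (the intrinsics and any distortion apply to the point x, -y, -z); pixel columns grow to the right and rows downward; lengths in m; the calibration is good to about 2 mm. A picture is of the moment at which its call begins: read the wrist's pose just before it. camera_info takes no time and is no camera call; for the wrist camera it gives the pose at the moment of the call.
- workorder.job_done(): hands the job in; it is judged then, once.
The state is a dict: "time_s": time; "joints": joint angles; "joint_vel": joint speeds; "joint_torque": joint torques, N m; "tool_pos": TCP position; "tool_rot": TCP orientation; "force": force on the tool from outside, world axes, zero at the start; "wrist_torque": the same for the moment, N m; "opening": finger opening in m; "gripper_force": force on a finger pad.
Only numpy, scipy, OpenCV 4.12 (cv2) and the standard library are available. Lean on these libraries where they do the work, as an engineer would, in place of code of your own. Each camera call takes 0.05 s, during which the arm holds its last target. There are 200 camera calls.

### The job

Three bicycle parts lie loose on the blue crate: a short axle, a long axle and a brake arm. Put each into the compartment of the black parts case that already holds another of its kind, then swing the lid shut and press its edge down until the spring clip snaps over it. Leave the other things on the crate where they are.

Things in the scene. Friction and masses are not known exactly. Their poses are not given: they have to be found in the camera images.
- crate_top (a point): centre of the upturned blue crate's flat ribbed top, 600 mm (x) by 800 mm (y), 120 mm above the table (z = 0.12). The crate is fixed, always here; everything else named stands on it
- case: black plastic parts case, open, fixed: 290 mm (its x) by 172 mm (its y), rim 46 mm high, walls and floor 4 mm. Origin under its centre. Walls 3 mm thick at x = -47.5 and +47.5 mm part it into three compartments 92 (x) by 164 (y) by 42 mm deep, centred at x = -95, 0, +95 mm. Each holds one part already, lying along y near the compartment's -x side. Lid hinged along the +y side, spring clip at -y
- lid (a joint): angle of the case's lid (rad): 0 shut, 1.57 upright; starts open, leaning back at 1.65 to 1.85 (stop 1.87). Panel 290 by 172 mm, 10 mm thick. The stiff hinge holds it where it is left; about 1.5 N at its edge moves it. Near 0.08 the lip at the middle of its free edge meets the clip's nose; pressed down there with about 10 N it snaps under and is kept at 0
- clip_nose (a point): nose of the steel spring clip, 32 mm wide, that stands in front of the middle of the case's -y side, its flared top 73 mm above the case's underside; it springs outward by itself when the lid's lip is pressed past it. This point: 58 mm above the case's underside, at the case's x = 0, y = -95 mm
- lid_hinge (a point): middle of the lid's hinge line: in the case's frame at x = 0, y = +86, z = +46 mm; always there
- lid_edge (a point): point on the lid's outer (upper when shut) face to press on, mid width, 155 mm from the hinge line and 17 mm short of the free edge; 56 mm above the case's underside when shut
- front_axle: loose on the crate: short (front) hub axle, steel, 108 mm long: rod 9.6 mm thick, a 17 mm hexagon nut 4 to 10 mm from each end and a cone 15 mm thick inside each nut; the middle 58 mm is bare rod; 0.10 kg. It lies on the nuts' flats, rod centre 8.5 mm above the crate. Origin on the rod's axis at mid length, x along the rod
- rear_axle: loose on the crate: long (rear) hub axle, steel, 142 mm long: rod 10 mm thick, a 17 mm hexagon nut 5 to 11 mm from each end, a 15 mm thick cone inside each nut, at +x also a 22 mm spacer; bare rod from x = -45 to +24 mm; 0.14 kg. It lies on the nuts' flats, rod centre 8.5 mm above the crate. Origin on the rod's axis at mid length, x along the rod
- brake_arm: loose on the crate: aluminium brake arm, 112 mm long, lying flat: straight bar 14 mm wide, 13 mm high from x = -40 to +36 mm, round pivot boss 22 mm across and 22 mm high at the -x end, slightly bent tip at +x; 0.075 kg. Origin under it at mid length, x along the bar
- kept_front_axle: the short axle that is already in the case, in one of its compartments; the same shape, size, origin and axes as front_axle
- kept_rear_axle: the long axle that is already in the case, in one of its compartments; the same shape, size, origin and axes as rear_axle
- kept_brake_arm: the brake arm that is already in the case, in one of its compartments; the same shape, size, origin and axes as brake_arm
- gauge_head: aluminium gauge head of a floor pump, 127 x 62 mm, 35 mm high, lying with its white dial up; origin under the dial. To be left alone
- saucer: white ceramic saucer, 150 mm across, 18 mm high, with a few bearing balls in it; origin under its centre. To be left alone
- cone_spanner: flat steel cone spanner, 192 x 34 x 4 mm, long axis x; origin under its middle. To be left alone
- grease_tub: white plastic tub with lid, 72 mm across, 52 mm high; origin under its centre. To be left alone
- patch_tin: closed grey tin, 90 x 57 x 23 mm; origin under its centre. To be left alone
- tyre_lever: grey plastic tyre lever, 115 x 17 x 8 mm, long axis x; origin under its middle. To be left alone
- oil_bottle: white plastic oil bottle with black spout, 42 mm across, 122 mm high; origin under its centre. To be left alone
There are look-alikes about, which are no part of the job. Leave any brown look-alike of the brake_arm alone.

How it is judged:
By the outcome, as a careful person would: the job done as asked, in the order asked, and still so for the second after the job is handed in, with the robot touching nothing.
It also fails if it takes over 72 s, if anything falls off the work surface, if the arm or the gripper's body presses on something with over 40 N, if the wrist force passes 120 N, or if a joint passes its speed limit or range.

## Working session

There is one attempt and no reset: what is moved stays moved. The work goes in short steps, Python scripts to look and compute and a tool call to move; the robot and the scene stay as the last step left them, time stands still between calls to the robot, and variables do not carry over. Pictures are saved under pics/ and viewed, at most 10 in all, crops included, and the job is handed in when it is done.

Besides the shell and the picture viewer there is one more tool, called after ">>>" by a JSON object that holds its "name" and its "arguments". servo_tool: Moves the arm, as the interface text tells. Its arguments: {"type":"object","properties":{"steps":{"type":"array","items":{"type":"object","properties":{"hand":{"type":"number"},"travel":{"type":"array","items":{"type":"number"}},"dr":{"type":"array","items":{"type":"number"}}}}}},"required":["steps"]}

```bash
ls; mkdir -p pics; python3 - <<'E'
from plant import sensors, viewer
import cv2
s=sensors.state();print(s['time_s'],s['tool_pos'],s['tool_rot'],s['opening'])
for n in ("scene","top"):
    im=viewer.grab_frame(n);cv2.imwrite(f"pics/{n}0.png",im[...,::-1])
    print(n,viewer.camera_info(n))
E
```

```text
pics
0.0 [ 0.23793844 -0.57714406  0.22158023] [-3.13946004e+00 -3.68437141e-04  3.90808419e-01] 0.08707894844626111
scene {'fx': 533.009363527011, 'fy': 533.009363527011, 'cx': 320.5774233041029, 'cy': 235.96264221365803, 'world_from_camera': array([[-0.0474607 , -0.69647706,  0.71600781,  1.43852625],
       [ 0.99884417, -0.02763527,  0.03932711, -0.06785729],
       [-0.00760336,  0.71704672,  0.69698364,  0.97567069],
       [ 0.        ,  0.        ,  0.        ,  1.        ]])}
top {'fx': 619.4822045496527, 'fy': 619.4822045496527, 'cx': 332.0638475472013, 'cy': 247.16791601368152, 'world_from_camera': array([[-2.99137472e-03,  9.76843755e-01, -2.13933005e-01,
         2.33181605e-01],
       [-9.99994503e-01, -2.61617033e-03,  2.03693969e-03,
        -1.15553720e-01],
       [ 1.43008663e-03,  2.13937923e-01,  9.76846211e-01,
         1.72135424e+00],
       [ 0.00000000e+00,  0.00000000e+00,  0.00000000e+00,
         1.00000000e+00]])}
```

View pics/top0.png

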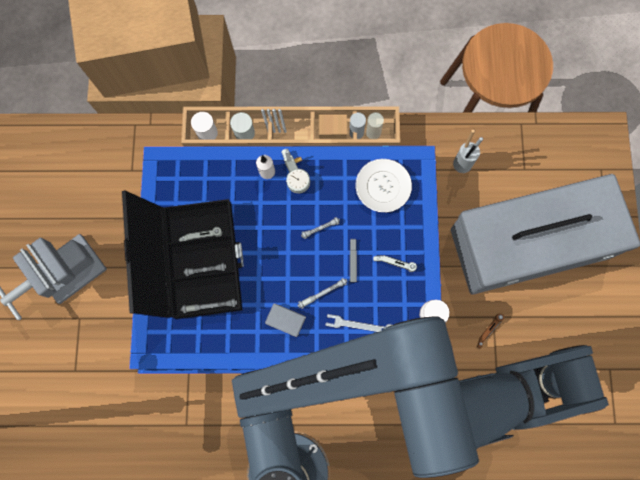

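View pics/scene0.png

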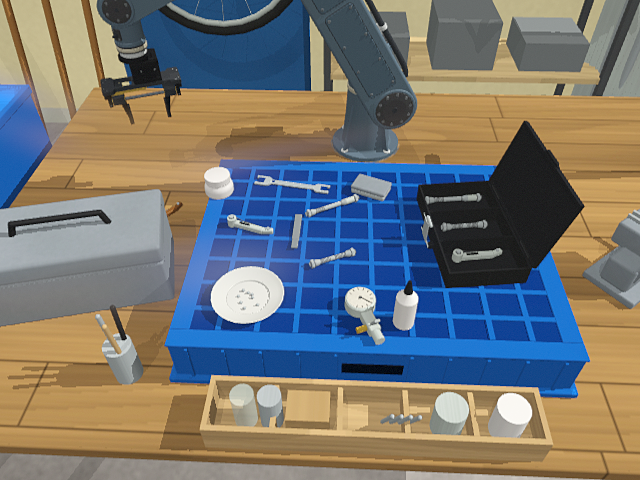

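The top view shows the short axle at (321,229), the long axle at (323,293) and the brake arm at (395,263). Case compartments from top to bottom hold brake arm, short axle, long axle, and the lid is hinged on the left (+y). The brown look-alike is off the crate at (490,330). The scene view agrees.

```bash
cat > h.py <<'E'
import numpy as np, cv2
from plant import sensors, viewer
def cast(ci,u,v,z):
    T=ci['world_from_camera'];d=T[:3,:3]@np.array([(u-ci['cx'])/ci['fx'],-(v-ci['cy'])/ci['fy'],-1.])
    o=T[:3,3];return o+d*(z-o[2])/d[2]
def proj(ci,p):
    T=ci['world_from_camera'];c=T[:3,:3].T@(np.asarray(p)-T[:3,3])
    return np.array([ci['cx']+ci['fx']*c[0]/-c[2],ci['cy']-ci['fy']*c[1]/-c[2]])
def axis(ci,im,roi,z,thr=90):
    """bright grey blob in roi -> ends, centre, direction on plane z"""
    x0,y0,x1,y1=roi;g=im[y0:y1,x0:x1].astype(int)
    m=((g.min(2)>thr)&(g.max(2)-g.min(2)<60)).astype(np.uint8)
    n,l,st,_=cv2.connectedComponentsWithStats(m);k=1+st[1:,4].argmax()
    v,u=np.nonzero(l==k);P=np.array([cast(ci,a+x0,b+y0,z)[:2] for a,b in zip(u,v)])
    c=P.mean(0);d=np.linalg.svd(P-c,full_matrices=False)[2][0];d*=np.sign(d[1]) 
    t=(P-c)@d;mid=c+d*(t.min()+t.max())/2
    return mid,np.degrees(np.arctan2(d[1],d[0])),np.ptp(t),np.ptp((P-c)@[-d[1],d[0]])
E
python3 - <<'E'
from h import *
im=cv2.imread('pics/top0.png')[...,::-1];ci=viewer.camera_info('top')
for n,r,z in [('front',(295,210,346,245),.1285),('rear',(292,272,346,312),.1285),('arm',(366,245,425,280),.13),('kfront',(180,258,230,280),.133),('krear',(176,295,240,315),.133),('karm',(175,222,226,246),.135)]:
    print(n,*axis(ci,im,r,z))
cv2.imwrite('pics/crop.png',cv2.resize(cv2.imread('pics/top0.png')[180:330,110:260],None,fx=4,fy=4,interpolation=cv2.INTER_CUBIC))
E
```

```text
front [ 0.63557062 -0.08649055] 114.7724289529804 0.10722387046235113 0.018621145211990535
rear [ 0.46116558 -0.09191574] 118.63139074343196 0.14043803750070516 0.01969966514488991
arm [ 0.54172569 -0.28275166] 74.21194062400886 0.11493660589919522 0.026014599663572113
kfront [0.52347394 0.21323068] 98.08620245554481 0.10749699863134075 0.016562882773811398
krear [0.42806359 0.19902481] 97.12944558584834 0.14199590886856062 0.01630638969484392
karm [0.61552705 0.22918046] 100.85640934010418 0.11160650271932196 0.023989320968793262
```

View pics/crop.png

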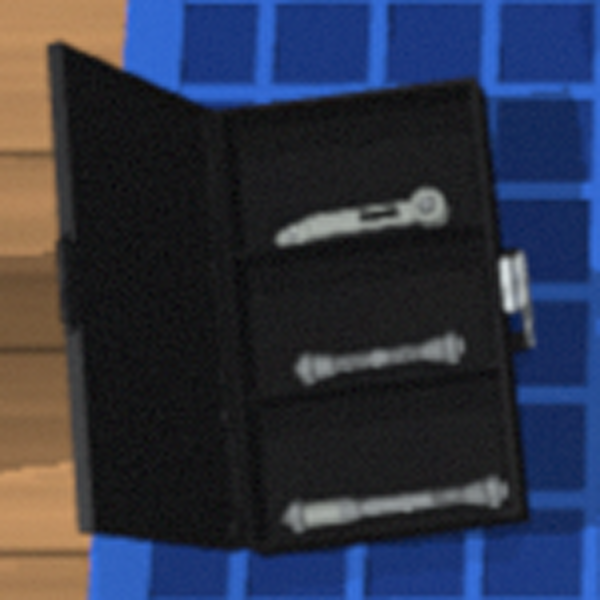

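The crop shows the case turned about 7°. Its rim corners are at image pixels about (229.5,200.5), (241.5,310) and (174.5,317.5), the clip is at about (238,251), and each kept part is near its compartment's lower (−x) wall.

```bash
python3 - <<'E'
from h import *
ci=viewer.camera_info('top')
A,B,C=[cast(ci,u,v,.166)[:2] for u,v in [(229.5,200.5),(241.5,310),(174.5,317.5)]]
print(A,B,C,np.linalg.norm(A-B),np.linalg.norm(C-B),np.degrees(np.arctan2(*(A-B)[::-1])))
ex=(A-B)/np.linalg.norm(A-B);ey=np.array([-ex[1],ex[0]])
o=(A+B)/2+ey*.086;print('case',o)
print('clip seen',cast(ci,238,251,.193)[:2],'pred',o-ey*.095)
for n,p in [('kf',(.5235,.2132)),('kr',(.4281,.1990)),('ka',(.6155,.2292))]:
    q=np.array(p)-o;print(n,q@ex,q@ey)
print(sensors.state()['tool_rot'], viewer.camera_info('wrist'))
E
```

```text
[0.69934715 0.14879926] [0.41272549 0.10935136] [0.39436895 0.27675052] 0.2893235472134334 0.1684026205280266 7.836419376058717
case [0.54431062 0.21427219]
clip seen [0.55864004 0.11848432] pred [0.55726342 0.12015936]
kf -0.020762465859662883 0.0017752556411372888
kr -0.11720766426071226 0.0007152059337097876
ka 0.0725599054121494 0.005082069849107783
[-3.13964519e+00 -3.53439791e-04  3.90782412e-01] {'fx': 351.25658179857095, 'fy': 351.25658179857095, 'cx': 321.5397511817141, 'cy': 242.62120788792598, 'world_from_camera': array([[ 0.38115329,  0.89522508,  0.23085542,  0.30037268],
       [-0.92450954,  0.36963679,  0.09300941, -0.55290855],
       [-0.0020683 , -0.24887888,  0.96853241,  0.38444345],
       [ 0.        ,  0.        ,  0.        ,  1.        ]])}
```

>>> {"name": "servo_tool", "arguments": {"steps": [{"hand":0.6,"travel":[0,0,-4],"dr":[0,0,-0.14]},{"hand":0.6,"travel":[0,0,-4],"dr":[0,0,-0.14]},{"hand":0.6,"travel":[0,0,-4],"dr":[0,0,-0.14]},{"hand":0.6,"travel":[0,0,0],"dr":[0,0,-0.14]},{"hand":0.6,"travel":[0,0,0],"dr":[0,0,-0.14]},{"hand":0.6,"travel":[0,0,0],"dr":[0,0,-0.14]},{"hand":0.6,"travel":[0,0,0],"dr":[0,0,-0.14]},{"hand":0.6,"travel":[0,0,0],"dr":[0,0,-0.14]},{"hand":0.6,"travel":[0,0,0],"dr":[0,0,-0.14]},{"hand":0.6,"travel":[0,0,0],"dr":[0,0,-0.14]}]}}

```text
time_s: 1.1
tool_pos: [0.238, -0.5775, 0.3419]
tool_rot: [3.142, -0.001, 1.797]
force: [-0.4, 0.2, 1.0]
opening: 0.0519
gripper_force: 0.0
```

```bash
cat >> h.py <<'E'
from scipy.spatial.transform import Rotation as Ro
def to(xy,z,yaw,q=None):
    """remaining move in tool axes (cm) and turn about tool axes (rad) for tool-down pose"""
    s=sensors.state();R=Ro.from_euler('xyz',s['tool_rot']);T=Ro.from_euler('xyz',[np.pi,0,np.radians(yaw)])
    d=np.r_[xy,z]-s['tool_pos']
    print('t',round(s['time_s'],2),'pos',s['tool_pos'].round(4),'yaw',round(np.degrees(s['tool_rot'][2]),1),'F',s['force'].round(1),'open',round(s['opening'],4))
    print(' before turn',(R.inv().apply(d)*100).round(2),'turn',(R.inv()*T).as_rotvec().round(3),'| after turn',(T.inv().apply(d)*100).round(2))
def wpic(name):
    ci=viewer.camera_info('wrist');im=viewer.grab_frame('wrist');cv2.imwrite(f'pics/{name}.png',im[...,::-1]);return ci,im
E
python3 -c "
from h import *
to((.6356,-.0865),.25,114.8)"
```

```text
t 1.1 pos [ 0.238  -0.5775  0.3419] yaw 102.9 F [-0.4  0.2  1. ] open 0.0519
 before turn [38.94 49.74  9.24] turn [ 0.    -0.001 -0.207] | after turn [27.89 56.69  9.19]
```

>>> {"name": "servo_tool", "arguments": {"steps": [{"hand":0.6,"travel":[0,0,0],"dr":[0,0,-0.104]},{"hand":0.6,"travel":[0,0,0],"dr":[0,0,-0.104]},{"hand":0.6,"travel":[2,4,0],"dr":[0,0,0]},{"hand":0.6,"travel":[2,4,0],"dr":[0,0,0]},{"hand":0.6,"travel":[2,4,0],"dr":[0,0,0]},{"hand":0.6,"travel":[2,4,0],"dr":[0,0,0]},{"hand":0.6,"travel":[2,4,0],"dr":[0,0,0]},{"hand":0.6,"travel":[2,4,0],"dr":[0,0,0]},{"hand":0.6,"travel":[2,4,0],"dr":[0,0,0]},{"hand":0.6,"travel":[2,4,0],"dr":[0,0,0]}]}}

```text
time_s: 2.1
tool_pos: [0.4635, -0.2977, 0.3422]
tool_rot: [-3.141, -0.001, 1.999]
force: [0.3, -0.2, -0.3]
opening: 0.052
gripper_force: 0.0
```

>>> {"name": "servo_tool", "arguments": {"steps": [{"hand":0.6,"travel":[2,4,0],"dr":[0,0,0]},{"hand":0.6,"travel":[2,4,1],"dr":[0,0,0]},{"hand":0.6,"travel":[2,4,2],"dr":[0,0,0]},{"hand":0.6,"travel":[2,4,2],"dr":[0,0,0]},{"hand":0.6,"travel":[2,4,2],"dr":[0,0,0]},{"hand":0.6,"travel":[1.9,4.7,2.2],"dr":[0,0,0]},{"hand":0.6,"travel":[0,0,0],"dr":[0,0,0]}]}}

```text
time_s: 2.8
tool_pos: [0.6357, -0.0869, 0.2483]
tool_rot: [-3.139, -0.006, 2.004]
force: [-1.5, -0.1, 0.1]
opening: 0.0525
gripper_force: 0.0
```

```bash
python3 -c "
from h import *
to((.6356,-.0865),.142,114.8)
ci,im=wpic('w1');print(proj(ci,(.6356,-.0865,.1285)));print(viewer.camera_info('wrist')['world_from_camera'][:3,3])"
```

```text
t 2.8 pos [ 0.6357 -0.0869  0.2483] yaw 114.8 F [-1.5 -0.1  0.1] open 0.0525
 before turn [-0.03  0.04 10.63] turn [-0.003 -0.006  0.001] | after turn [4.000e-02 1.000e-02 1.063e+01]
[323.03457458 236.22802569]
[ 0.60703306 -0.02936935  0.41274655]
```

View pics/w1.png

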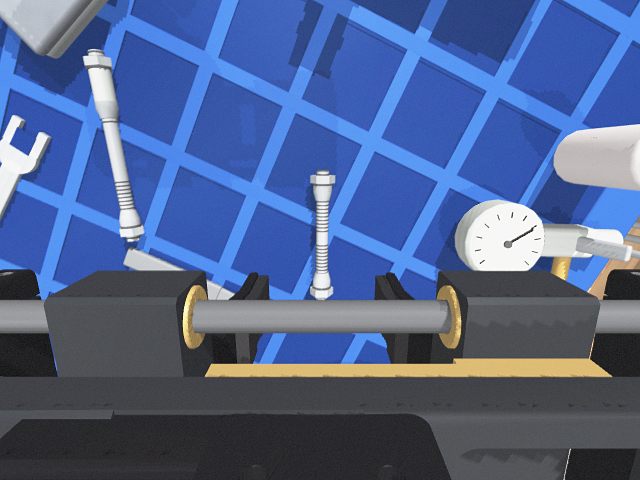

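The axle is centred at (321,236), lined up with the image and midway between the fingers (267 and 375). I'm going down and gripping.

>>> {"name": "servo_tool", "arguments": {"steps": [{"hand":0.6,"travel":[0,0,3.5],"dr":[0,0,0]},{"hand":0.6,"travel":[0,0,3.5],"dr":[0,0,0]},{"hand":0.6,"travel":[0,0,3],"dr":[0,0,0]},{"hand":0.6,"travel":[0,0,1.5],"dr":[0,0,0]},{"hand":0.6,"travel":[0,0,0.9],"dr":[0,0,0]},{"hand":0,"travel":[0,0,0],"dr":[0,0,0]},{"hand":0,"travel":[0,0,0],"dr":[0,0,0]},{"hand":0,"travel":[0,0,0],"dr":[0,0,0]},{"hand":0,"travel":[0,0,0],"dr":[0,0,0]},{"hand":0,"travel":[0,0,0],"dr":[0,0,0]}]}}

```text
time_s: 3.85
tool_pos: [0.6353, -0.0923, 0.1296]
tool_rot: [3.14, 0.001, 1.999]
force: [0.4, 0.2, 0.0]
opening: 0.02
gripper_force: 0.0
```

>>> {"name": "servo_tool", "arguments": {"steps": [{"hand":0.35,"travel":[0,0,0],"dr":[0,0,0]},{"hand":0.35,"travel":[0,0,0],"dr":[0,0,0]}]}}

```text
time_s: 4.05
tool_pos: [0.6349, -0.0921, 0.1288]
tool_rot: [3.141, 0.0, 1.999]
force: [0.1, 0.8, -0.1]
opening: 0.0278
gripper_force: 0.0
```

```bash
python3 -c "
from h import *
to((.6356,-.0865),.124,114.8)
ci,im=wpic('w2')
print(proj(ci,(.6356,-.0865,.1285)));print(axis(ci,im,(270,120,370,295),.1285,120))"
```

```text
t 4.05 pos [ 0.6349 -0.0921  0.1288] yaw 114.5 F [ 0.1  0.8 -0.1] open 0.0278
 before turn [0.48 0.3  0.48] turn [ 0.     0.    -0.005] | after turn [0.48 0.3  0.48]
[329.00938043 281.84970898]
(array([ 0.62321021, -0.06041395]), np.float64(114.36024108519723), np.float64(0.04957723198990938), np.float64(0.019315499687332108))
```

View pics/w2.png

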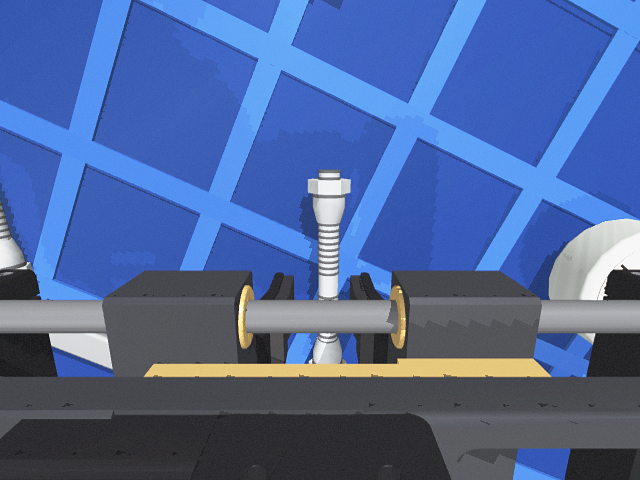

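The rod is at column 328 between fingers whose middle is at about 320, and the tool is about 5 mm short along the rod and in height. This agrees with the computed correction.

>>> {"name": "servo_tool", "arguments": {"steps": [{"hand":0.35,"travel":[0.4,0.3,0.2],"dr":[0,0,0]},{"hand":0.35,"travel":[0.1,0,0.3],"dr":[0,0,0]},{"hand":0,"travel":[0,0,0],"dr":[0,0,0]},{"hand":0,"travel":[0,0,0],"dr":[0,0,0]},{"hand":0,"travel":[0,0,0],"dr":[0,0,0]},{"hand":0,"travel":[0,0,0],"dr":[0,0,0]}]}}

```text
time_s: 4.7
tool_pos: [0.6356, -0.0865, 0.1237]
tool_rot: [3.141, 0.0, 1.999]
force: [0.6, 0.1, -0.3]
opening: 0.0087
gripper_force: 30.0
```

>>> {"name": "servo_tool", "arguments": {"steps": [{"hand":0,"travel":[0,0,-1],"dr":[0,0,0]},{"hand":0,"travel":[0,0,-3],"dr":[0,0,0]},{"hand":0,"travel":[0,0,-4],"dr":[0,0,0]},{"hand":0,"travel":[0,0,-4],"dr":[0,0,0.15]},{"hand":0,"travel":[0,0,-2],"dr":[0,0,0.14]},{"hand":0,"travel":[0,0,0],"dr":[0,0,0]}]}}

```text
time_s: 5.3
tool_pos: [0.6378, -0.0871, 0.2686]
tool_rot: [3.133, 0.004, 1.709]
force: [0.5, 0.0, -1.4]
opening: 0.0083
gripper_force: 30.0
```

```bash
python3 -c "
from h import *
ci=viewer.camera_info('top')
o=np.array([.5443,.2143]);ex=np.array([.9907,.1364]);ey=np.array([-.1364,.9907])
for z in (.33,.335,.338):
  print(z,[(cast(ci,*p,z)[:2]-o)@ey for p in [(122.5,191),(130,313),(126,255)]])
print(viewer.camera_info('wrist')['world_from_camera'][:3,3])
for x,y in ((.018,-.015),(-.077,-.008),(.113,-.012)): print(o+x*ex+y*ey)
to(o+.018*ex-.015*ey,.28,97.8)"
```

```text
0.33 [np.float64(0.1390244366973538), np.float64(0.1417323146577861), np.float64(0.1414594837009091)]
0.335 [np.float64(0.1375029910551854), np.float64(0.14020113792813316), np.float64(0.13992928742235058)]
0.338 [np.float64(0.13659012366988427), np.float64(0.1392824318903413), np.float64(0.13901116965521543)]
[ 0.62684716 -0.02079864  0.43105202]
[0.5641786 0.2018947]
[0.4691073 0.1958716]
[0.6578859 0.2178248]
t 5.3 pos [ 0.6378 -0.0871  0.2686] yaw 97.9 F [ 0.5  0.  -1.4] open 0.0083
 before turn [29.63 -3.3  -1.29] turn [0.009 0.004 0.002] | after turn [29.63 -3.37 -1.14]
```

>>> {"name": "servo_tool", "arguments": {"steps": [{"hand":0,"travel":[4,-0.4,-0.2],"dr":[0,0,0]},{"hand":0,"travel":[4,-0.4,-0.2],"dr":[0,0,0]},{"hand":0,"travel":[4,-0.5,-0.2],"dr":[0,0,0]},{"hand":0,"travel":[4,-0.5,-0.2],"dr":[0,0,0]},{"hand":0,"travel":[4,-0.5,-0.2],"dr":[0,0,0]},{"hand":0,"travel":[4,-0.5,0],"dr":[0,0,0]},{"hand":0,"travel":[3,-0.4,0],"dr":[0,0,0]},{"hand":0,"travel":[2.6,-0.2,0],"dr":[0,0,0]},{"hand":0,"travel":[0,0,0],"dr":[0,0,0]}]}}

```text
time_s: 6.2
tool_pos: [0.5587, 0.2051, 0.2719]
tool_rot: [-3.138, -0.001, 1.716]
force: [-0.3, -0.2, -0.8]
opening: 0.0081
gripper_force: 30.0
```

```bash
python3 -c "
from h import *
to((.5642,.2019),.1285,97.8)
ci,im=wpic('w3')
im=im[...,::-1].copy()
o=np.array([.5443,.2143]);ex=np.array([.9907,.1364]);ey=np.array([-.1364,.9907])
for x in (-.145,-.0475,.0475,.145):
  for y in (-.086,.086):
    p=proj(ci,np.r_[o+x*ex+y*ey,.166]);cv2.circle(im,tuple(int(a) for a in p),4,(0,0,255),1)
cv2.imwrite('pics/w3a.png',cv2.convertScaleAbs(im,alpha=1.6,beta=20))"
```

```text
t 6.2 pos [0.5587 0.2051 0.2719] yaw 98.3 F [-0.3 -0.2 -0.8] open 0.0081
 before turn [-0.41  0.56 14.34] turn [-0.004 -0.001  0.009] | after turn [-0.39  0.5  14.34]
```

View pics/w3a.png

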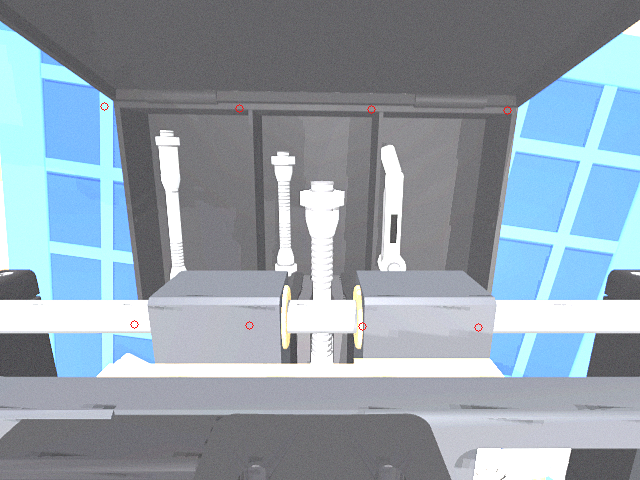

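Dividers' far ends show at (256,112) and (378,112), and the case corners at (115,92) and (518,97). My predicted circles sit about 10 px left and 12 px low, so I'm rechecking with the arm settled.

```bash
python3 -c "
from h import *
ci,im=wpic('w4'); ci2=viewer.camera_info('wrist')
print(np.abs(ci['world_from_camera']-ci2['world_from_camera']).max())
to((.5642,.2019),.1285,97.8)
d=cv2.absdiff(im,cv2.imread('pics/w3.png')[...,::-1]);print('diff',d.mean())
for n,c,a,L in (('kf',(.5235,.2132),98.1,.054),('kr',(.4281,.1990),97.1,.071),('ka',(.6155,.2292),100.9,.056)):
  p=np.r_[np.array(c)+L*np.array([np.cos(np.radians(a)),np.sin(np.radians(a))]),.1325];print(n,'pred end',proj(ci,p))
print('seen on plane: kf',cast(ci,283,154,.1325),'kr',cast(ci,167,132,.1325),'ka',cast(ci,388,148,.1325))
print('dividers',cast(ci,256,112,.166),cast(ci,378,112,.166),'corners',cast(ci,115,92,.166),cast(ci,518,97,.166))
"
```

```text
0.002161035601134509
t 6.3 pos [0.5601 0.2022 0.2723] yaw 98.1 F [ 0.9  0.4 -0.8] open 0.0086
 before turn [-0.07  0.44 14.38] turn [-0.003  0.001  0.005] | after turn [-0.08  0.4  14.38]
diff 5.217405598958333
kf pred end [281.74998862 149.31859029]
kr pred end [165.37826006 128.40675873]
ka pred end [390.98965481 143.58082282]
seen on plane: kf [0.51736055 0.26305722 0.1325    ] kr [0.42074305 0.26681196 0.1325    ] ka [0.60313367 0.28036252 0.1325    ]
dividers [0.4982896  0.29014132 0.166     ] [0.58538259 0.3027171  0.166     ] corners [0.39737275 0.28915285 0.166     ] [0.68221616 0.32687698 0.166     ]
```

```bash
python3 -c "
from h import *
ct=viewer.camera_info('top')
A,B,C=[cast(ct,u,v,.12)[:2] for u,v in [(229.5,200.5),(241.5,310),(174.5,317.5)]]
ex=(A-B)/np.linalg.norm(A-B);ey=np.array([-ex[1],ex[0]]);print(np.linalg.norm(A-B),np.linalg.norm(B-C),np.degrees(np.arctan2(ex[1],ex[0])))
o1=(A+B)/2+ey*.086;o2=np.array([.5398,.3080])-.086*ey;print(o1,o2)
o=(o1+o2)/2
for u,v,z in((201.75,241.25,.166),(205,277,.166)): print('div',(cast(ct,u,v,z)[:2]-o)@ex)
for p in ((.5235,.2132),(.4281,.1990),(.6155,.2292)): print('kept',(p-o)@ex,(p-o)@ey)
ci=viewer.camera_info('wrist')
print('o',o)
for x,y in ((.018,-.015),(-.077,-.008),(.113,-.012)): print((o+x*ex+y*ey).round(4))
to(o+.018*ex-.015*ey,.1285,97.8)
"
```

```text
0.2978803652393423 0.17338317117045848 7.836419376058709
[0.55385913 0.22150715] [0.5515257  0.22280312]
div 0.03651895107685402
div -0.05755280730776504
kept -0.030140787686748577 -0.004891260603245209
kept -0.12658598608779797 -0.005951310310672721
kept 0.06318158358506373 -0.001584446395274701
o [0.55269241 0.22215514]
[0.5726 0.2097]
[0.4775 0.2037]
[0.6663 0.2257]
t 6.3 pos [0.5601 0.2022 0.2723] yaw 98.1 F [ 0.9  0.4 -0.8] open 0.0086
 before turn [ 0.59  1.38 14.37] turn [-0.003  0.001  0.005] | after turn [ 0.58  1.33 14.38]
```

The corner picked in the top view was partly the outer wall's foot. The wrist view, which hardly depends on height sideways, puts the case centre at about (0.552, 0.2225). I'm lowering the short axle with that correction.

>>> {"name": "servo_tool", "arguments": {"steps": [{"hand":0,"travel":[0.5,0.5,2],"dr":[0,0,0.003]},{"hand":0,"travel":[0.4,0.5,2],"dr":[0,0,0.002]},{"hand":0,"travel":[0,0,2.5],"dr":[0,0,0]},{"hand":0,"travel":[0,0,2],"dr":[0,0,0]},{"hand":0,"travel":[0,0,0],"dr":[0,0,0]}]}}

```text
time_s: 6.8
tool_pos: [0.5675, 0.2103, 0.1849]
tool_rot: [-3.133, 0.001, 1.703]
force: [-0.4, -0.4, -1.3]
opening: 0.0087
gripper_force: 30.0
```

```bash
python3 -c "
from h import *
to((.5685,.2126),.1285,97.8)"
```

```text
t 6.8 pos [0.5675 0.2103 0.1849] yaw 97.6 F [-0.4 -0.4 -1.3] open 0.0087
 before turn [0.22 0.17 5.64] turn [-0.008  0.001 -0.004] | after turn [0.22 0.13 5.64]
```

>>> {"name": "servo_tool", "arguments": {"steps": [{"hand":0,"travel":[0.2,0.1,2],"dr":[0,0,0]},{"hand":0,"travel":[0,0,2],"dr":[0,0,0]},{"hand":0,"travel":[0,0,1],"dr":[0,0,0]},{"hand":0,"travel":[0,0,0.5],"dr":[0,0,0]},{"hand":0,"travel":[0,0,0],"dr":[0,0,0]}]}}

```text
time_s: 7.3
tool_pos: [0.5707, 0.2141, 0.1337]
tool_rot: [-3.141, 0.0, 1.704]
force: [0.1, 0.4, 0.6]
opening: 0.0086
gripper_force: 30.0
```

```bash
python3 -c "
from h import *
to((.5685,.2126),.1285,97.8)"
```

```text
t 7.3 pos [0.5707 0.2141 0.1337] yaw 97.6 F [0.1 0.4 0.6] open 0.0086
 before turn [-0.12 -0.24  0.52] turn [-0.     0.    -0.003] | after turn [-0.12 -0.24  0.52]
```

Fine; lower the rest, release to a small opening, retreat.

>>> {"name": "servo_tool", "arguments": {"steps": [{"hand":0,"travel":[0,-0.2,0.4],"dr":[0,0,0]},{"hand":0,"travel":[0,0,0.1],"dr":[0,0,0]},{"hand":0.22,"travel":[0,0,0],"dr":[0,0,0]},{"hand":0.22,"travel":[0,0,0],"dr":[0,0,0]},{"hand":0.22,"travel":[0,0,-2],"dr":[0,0,0]},{"hand":0.22,"travel":[0,0,-4],"dr":[0,0,0]},{"hand":0.22,"travel":[0,0,-4],"dr":[0,0,0]},{"hand":0.5,"travel":[0,0,-4],"dr":[0,0,0]},{"hand":0.5,"travel":[0,0,-1],"dr":[0,0,0]}]}}

```text
time_s: 8.2
tool_pos: [0.5714, 0.215, 0.2847]
tool_rot: [3.13, -0.001, 1.704]
force: [0.1, -0.3, -0.3]
opening: 0.0283
gripper_force: 0.0
```

```bash
python3 -c "
from h import *
to((.4612,-.0919),.25,118.6)
ci,im=wpic('w5')
cv2.imwrite('pics/w5a.png',cv2.convertScaleAbs(cv2.resize(im[...,::-1],(480,360)),alpha=1.6,beta=20))"
```

```text
t 8.2 pos [0.5714 0.215  0.2847] yaw 97.6 F [ 0.1 -0.3 -0.3] open 0.0283
 before turn [-28.95 -15.04   3.28] turn [ 0.011  0.001 -0.366] | after turn [-21.66 -24.37   3.47]
```

View pics/w5a.png

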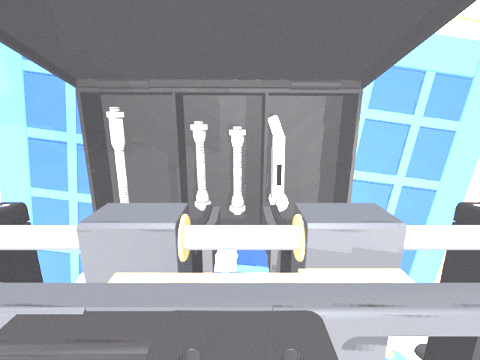

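The short axle lies beside its twin in the middle compartment (columns 237 and 200, between dividers at 180 and 264). Next is the long axle.

>>> {"name": "servo_tool", "arguments": {"steps": [{"hand":0.5,"travel":[-3,-1.5,0],"dr":[0,0,-0.12]},{"hand":0.5,"travel":[-3,-1.5,0],"dr":[0,0,-0.12]},{"hand":0.5,"travel":[-3,-2,0],"dr":[0,0,-0.12]},{"hand":0.5,"travel":[-2.5,-3,0],"dr":[0,0,0]},{"hand":0.5,"travel":[-2.5,-3,0],"dr":[0,0,0]},{"hand":0.5,"travel":[-2.5,-3,0],"dr":[0,0,0]},{"hand":0.5,"travel":[-2.5,-3,0.5],"dr":[0,0,0]},{"hand":0.5,"travel":[-2.5,-3,1],"dr":[0,0,0]},{"hand":0.5,"travel":[0,0,1],"dr":[0,0,0]}]}}

```text
time_s: 9.15
tool_pos: [0.4679, -0.0698, 0.2523]
tool_rot: [-3.139, -0.001, 2.059]
force: [-0.2, 1.0, 0.1]
opening: 0.0436
gripper_force: 0.0
```

```bash
python3 -c "
from h import *
to((.4612,-.0919),.23,118.6)"
```

```text
t 9.15 pos [ 0.4679 -0.0698  0.2523] yaw 118.0 F [-0.2  1.   0.1] open 0.0436
 before turn [-1.64 -1.62  2.23] turn [-0.003 -0.001 -0.011] | after turn [-1.62 -1.65  2.23]
```

>>> {"name": "servo_tool", "arguments": {"steps": [{"hand":0.5,"travel":[-0.8,-0.8,1],"dr":[0,0,-0.011]},{"hand":0.5,"travel":[-0.8,-0.8,2],"dr":[0,0,0]},{"hand":0.5,"travel":[0,0,2],"dr":[0,0,0]},{"hand":0.5,"travel":[0,0,0],"dr":[0,0,0]}]}}

```text
time_s: 9.55
tool_pos: [0.461, -0.0869, 0.2006]
tool_rot: [-3.137, -0.007, 2.074]
force: [-1.0, 0.8, -0.3]
opening: 0.0435
gripper_force: 0.0
```

```bash
python3 -c "
from h import *
to((.4612,-.0919),.124,118.6)
ci,im=wpic('w6');print(proj(ci,(.4612,-.0919,.1285)))
c,a,l,w=axis(ci,im,(250,40,400,265),.1285,120);print(c,a,l,w)
d=np.array([np.cos(np.radians(a)),np.sin(np.radians(a))]);r=np.array([.4612,-.0919])-c;print('lateral err of line vs target',r@[d[1],-d[0]],'along tip', (c+d*l/2-[.4612,-.0919])@d)"
```

```text
t 9.55 pos [ 0.461  -0.0869  0.2006] yaw 118.9 F [-1.   0.8 -0.3] open 0.0435
 before turn [-0.5  -0.19  7.65] turn [-0.005 -0.007  0.004] | after turn [-0.45 -0.23  7.66]
[319.92590843 258.56377866]
[0.39634138 0.00212955] 60.70200943867482 0.09443297805301493 0.06188368184836545
lateral err of line vs target 0.1025758600039938 along tip 0.09747969632856285
```

```bash
python3 -c "
from h import *
ci=viewer.camera_info('wrist');im=cv2.imread('pics/w6.png')[...,::-1]
T=np.array([.4612,-.0919])
c,a,l,w=axis(ci,im,(290,60,350,265),.1285,120);print(c,a,l,w)
d=np.array([np.cos(np.radians(a)),np.sin(np.radians(a))]);print('line minus target lateral',(c-T)@[d[1],-d[0]],'tip',(c+d*l/2-T)@d)
to(T,.124,118.6)"
```

```text
[4.05672183e-01 2.84242829e-04] 75.58720610608033 0.05802239313875912 0.037538659832040355
line minus target lateral -0.07672544999055808 tip 0.10447296469391942
t 9.6 pos [ 0.4621 -0.0872  0.2019] yaw 118.9 F [ 0.6 -0.3  1.2] open 0.0431
 before turn [-0.4  -0.29  7.79] turn [-0.003 -0.004  0.005] | after turn [-0.37 -0.31  7.79]
```

```bash
python3 -c "
from h import *
im=cv2.imread('pics/w6.png').astype(int)
for r in range(60,300,16):
  g=im[r,230:410];m=(g.min(1)>110)&(np.ptp(g,axis=1)<60);i=np.nonzero(np.diff(np.r_[0,m,0]))[0]+230;print(r,i.tolist())"
```

```text
60 [230, 379]
76 [230, 368]
92 [230, 347]
108 [230, 327]
124 [236, 308]
140 [249, 288]
156 [262, 270, 316, 323]
172 [312, 330]
188 [309, 331]
204 [309, 330]
220 [310, 329]
236 [230, 243, 312, 327]
252 [230, 232, 313, 327]
268 [313, 327]
284 [313, 327]
```

The rod is at column 320 over rows 236–284, exactly as predicted.

>>> {"name": "servo_tool", "arguments": {"steps": [{"hand":0.5,"travel":[-0.4,-0.3,2.5],"dr":[0,0,0]},{"hand":0.5,"travel":[0,0,2.5],"dr":[0,0,0]},{"hand":0.4,"travel":[0,0,1.7],"dr":[0,0,0]},{"hand":0.35,"travel":[0,0,0.7],"dr":[0,0,0]},{"hand":0.35,"travel":[0,0,0],"dr":[0,0,0]}]}}

```text
time_s: 10.1
tool_pos: [0.4629, -0.0928, 0.1294]
tool_rot: [-3.141, -0.001, 2.075]
force: [-0.2, 0.0, 0.1]
opening: 0.0322
gripper_force: 0.0
```

```bash
python3 -c "
from h import *
to((.4612,-.0919),.1237,118.6)"
```

```text
t 10.1 pos [ 0.4629 -0.0928  0.1294] yaw 118.9 F [-0.2  0.   0.1] open 0.0322
 before turn [ 0.16 -0.1   0.57] turn [-0.001 -0.001  0.005] | after turn [ 0.16 -0.1   0.57]
```

>>> {"name": "servo_tool", "arguments": {"steps": [{"hand":0.35,"travel":[0.2,-0.1,0.4],"dr":[0,0,0]},{"hand":0.35,"travel":[0,0,0.2],"dr":[0,0,0]},{"hand":0,"travel":[0,0,0],"dr":[0,0,0]},{"hand":0,"travel":[0,0,0],"dr":[0,0,0]},{"hand":0,"travel":[0,0,0],"dr":[0,0,0]},{"hand":0,"travel":[0,0,0],"dr":[0,0,0]}]}}

```text
time_s: 10.7
tool_pos: [0.4612, -0.0921, 0.1239]
tool_rot: [3.141, 0.0, 2.075]
force: [0.0, -0.1, 1.8]
opening: 0.009
gripper_force: 30.0
```

>>> {"name": "servo_tool", "arguments": {"steps": [{"hand":0,"travel":[0,0,-1],"dr":[0,0,0]},{"hand":0,"travel":[0,0,-3],"dr":[0,0,0]},{"hand":0,"travel":[0,0,-4],"dr":[0,0,0.12]},{"hand":0,"travel":[0,0,-4],"dr":[0,0,0.12]},{"hand":0,"travel":[0,0,-3],"dr":[0,0,0.128]},{"hand":0,"travel":[0,0,0],"dr":[0,0,0]}]}}

```text
time_s: 11.3
tool_pos: [0.4636, -0.0931, 0.2785]
tool_rot: [3.132, 0.006, 1.706]
force: [0.5, -1.1, -0.6]
opening: 0.0086
gripper_force: 30.0
```

```bash
python3 -c "
from h import *
o=np.array([.5520,.2225]);ex=np.array([.9907,.1364]);ey=np.array([-.1364,.9907])
print(o-.08*ex-.006*ey,o+.11*ex-.01*ey)
to(o-.08*ex-.006*ey,.28,97.8)"
```

```text
[0.4735624 0.2056438] [0.662341 0.227597]
t 11.3 pos [ 0.4636 -0.0931  0.2785] yaw 97.7 F [ 0.5 -1.1 -0.6] open 0.0086
 before turn [29.47  5.01 -0.28] turn [ 0.009  0.006 -0.001] | after turn [29.46  5.04 -0.15]
```

>>> {"name": "servo_tool", "arguments": {"steps": [{"hand":0,"travel":[4,0.7,0],"dr":[0,0,0]},{"hand":0,"travel":[4,0.7,0],"dr":[0,0,0]},{"hand":0,"travel":[4,0.7,0],"dr":[0,0,0]},{"hand":0,"travel":[4,0.7,0],"dr":[0,0,0]},{"hand":0,"travel":[4,0.7,0],"dr":[0,0,0]},{"hand":0,"travel":[4,0.7,0],"dr":[0,0,0]},{"hand":0,"travel":[3,0.5,0],"dr":[0,0,0]},{"hand":0,"travel":[2.4,0.3,0],"dr":[0,0,0]},{"hand":0,"travel":[0,0,0],"dr":[0,0,0]}]}}

```text
time_s: 12.2
tool_pos: [0.4694, 0.2085, 0.2725]
tool_rot: [-3.139, -0.001, 1.712]
force: [-0.4, -0.0, -0.6]
opening: 0.0087
gripper_force: 30.0
```

```bash
python3 -c "
from h import *
to((.4736,.2056),.185,97.8)
ci,im=wpic('w7')
cv2.imwrite('pics/w7a.png',cv2.convertScaleAbs(cv2.resize(im[...,::-1],(480,360)),alpha=1.6,beta=20))"
```

```text
t 12.2 pos [0.4694 0.2085 0.2725] yaw 98.1 F [-0.4 -0.  -0.6] open 0.0087
 before turn [-0.36  0.4   8.75] turn [-0.002 -0.001  0.005] | after turn [-0.35  0.38  8.75]
```

View pics/w7a.png

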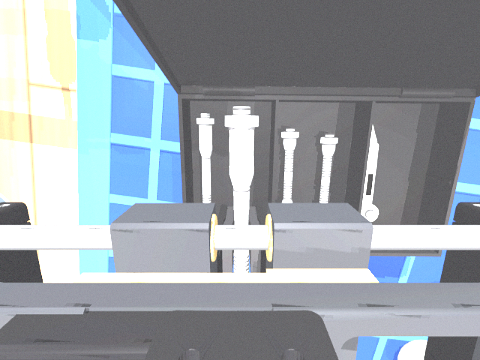

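The held axle (column 241) sits over the left compartment (190–272), with its twin at 205. I'm lowering with a small sideways correction.

>>> {"name": "servo_tool", "arguments": {"steps": [{"hand":0,"travel":[-0.1,0.2,2],"dr":[0,0,0.005]},{"hand":0,"travel":[0,0,2.5],"dr":[0,0,0]},{"hand":0,"travel":[0,0,2.5],"dr":[0,0,0]},{"hand":0,"travel":[0,0,1.5],"dr":[0,0,0]},{"hand":0,"travel":[0,0,0],"dr":[0,0,0]}]}}

```text
time_s: 12.75
tool_pos: [0.4705, 0.2036, 0.1861]
tool_rot: [-3.134, 0.001, 1.701]
force: [-0.1, -0.4, -0.8]
opening: 0.0087
gripper_force: 30.0
```

```bash
python3 -c "
from h import *
to((.4720,.2085),.1285,97.8)"
```

```text
t 12.75 pos [0.4705 0.2036 0.1861] yaw 97.5 F [-0.1 -0.4 -0.8] open 0.0087
 before turn [0.47 0.25 5.76] turn [-0.007  0.001 -0.006] | after turn [0.46 0.21 5.76]
```

>>> {"name": "servo_tool", "arguments": {"steps": [{"hand":0,"travel":[0.4,0.1,0.5],"dr":[0,0,0]},{"hand":0,"travel":[0,0,1.8],"dr":[0,0,0]},{"hand":0,"travel":[0,0,1.8],"dr":[0,0,0]},{"hand":0,"travel":[0,0,1.2],"dr":[0,0,0]},{"hand":0,"travel":[0,0,0],"dr":[0,0,0]}]}}

```text
time_s: 13.25
tool_pos: [0.4726, 0.2092, 0.1348]
tool_rot: [-3.139, 0.0, 1.702]
force: [-0.5, 0.7, -1.6]
opening: 0.0087
gripper_force: 30.0
```

```bash
python3 -c "
from h import *
to((.4720,.2085),.1285,97.8)"
```

```text
t 13.25 pos [0.4726 0.2092 0.1348] yaw 97.5 F [-0.5  0.7 -1.6] open 0.0087
 before turn [-0.06 -0.07  0.63] turn [-0.002  0.    -0.005] | after turn [-0.06 -0.07  0.63]
```

>>> {"name": "servo_tool", "arguments": {"steps": [{"hand":0,"travel":[0,0,0.4],"dr":[0,0,0]},{"hand":0,"travel":[0,0,0.2],"dr":[0,0,0]},{"hand":0.22,"travel":[0,0,0],"dr":[0,0,0]},{"hand":0.22,"travel":[0,0,0],"dr":[0,0,0]},{"hand":0.22,"travel":[0,0,-2],"dr":[0,0,0]},{"hand":0.22,"travel":[0,0,-4],"dr":[0,0,0]},{"hand":0.22,"travel":[0,0,-4],"dr":[0,0,0]},{"hand":0.5,"travel":[0,0,-4],"dr":[0,0,0]},{"hand":0.5,"travel":[0,0,-1],"dr":[0,0,0]},{"hand":0.5,"travel":[0,0,0],"dr":[0,0,0]}]}}

```text
time_s: 14.25
tool_pos: [0.4744, 0.2098, 0.2819]
tool_rot: [3.136, -0.0, 1.702]
force: [0.2, -0.4, 0.1]
opening: 0.0356
gripper_force: 0.0
```

```bash
python3 -c "
from h import *
to((.5417,-.2828),.23,74.2)
ci,im=wpic('w8')
im=im.astype(int)
for r in range(130,270,20):
  g=im[r,180:500];m=(g.min(1)>85)&(np.ptp(g,axis=1)<50);i=np.nonzero(np.diff(np.r_[0,m,0]))[0]+180;print(r,i.tolist())"
```

```text
t 14.25 pos [0.4744 0.2098 0.2819] yaw 97.5 F [ 0.2 -0.4  0.1] open 0.0356
 before turn [-49.72   0.2    5.17] turn [ 0.005 -0.002  0.407] | after turn [-45.56  19.88   5.19]
130 []
150 [314, 326]
170 [259, 276, 311, 329, 371, 383, 480, 485]
190 [259, 276, 311, 329, 368, 385, 418, 436, 478, 492]
210 [263, 274, 314, 326, 370, 382, 420, 431, 476, 490]
230 [264, 275, 314, 326, 370, 381, 418, 430, 474, 478, 484, 488]
250 [264, 276, 314, 326, 370, 380, 417, 428, 471, 476, 482, 486]
```

The long axle lies beside its twin (columns 320 and 270). Next is the brake arm.

>>> {"name": "servo_tool", "arguments": {"steps": [{"hand":0.5,"travel":[-4,0,0],"dr":[0,0,0]},{"hand":0.5,"travel":[-4.5,0,0],"dr":[0,0,0]},{"hand":0.5,"travel":[-4.5,0,0],"dr":[0,0,0]},{"hand":0.5,"travel":[-4.5,0,0],"dr":[0,0,0]},{"hand":0.5,"travel":[-4.5,0,0],"dr":[0,0,0]},{"hand":0.5,"travel":[-4.5,0,0],"dr":[0,0,0]},{"hand":0.5,"travel":[-4.5,0,0],"dr":[0,0,0]},{"hand":0.5,"travel":[-4.5,0,0],"dr":[0,0,0]},{"hand":0.5,"travel":[-4.5,0,0],"dr":[0,0,0]},{"hand":0.5,"travel":[-4.5,0,0],"dr":[0,0,0]}]}}

```text
time_s: 15.3
tool_pos: [0.5301, -0.2329, 0.2768]
tool_rot: [-3.138, -0.004, 1.701]
force: [0.7, 0.5, 0.3]
opening: 0.0437
gripper_force: 0.0
```

>>> {"name": "servo_tool", "arguments": {"steps": [{"hand":0.5,"travel":[-4.5,0.2,1],"dr":[0,0,0]},{"hand":0.5,"travel":[-0.5,0,2],"dr":[0,0,0.13]},{"hand":0.5,"travel":[0,0,2],"dr":[0,0,0.13]},{"hand":0.5,"travel":[0,0,0],"dr":[0,0,0.14]},{"hand":0.5,"travel":[0,0,0],"dr":[0,0,0]}]}}

```text
time_s: 15.8
tool_pos: [0.5382, -0.2801, 0.226]
tool_rot: [-3.135, -0.003, 1.301]
force: [0.9, 0.5, 0.6]
opening: 0.0435
gripper_force: 0.0
```

```bash
python3 -c "
from h import *
to((.5417,-.2828),.124,74.2)
ci,im=wpic('w9');print(proj(ci,(.5417,-.2828,.13)))
im=im.astype(int)
for r in range(100,300,12):
  g=im[r,240:400];m=(g.min(1)>85)&(np.ptp(g,axis=1)<50);i=np.nonzero(np.diff(np.r_[0,m,0]))[0]+240;print(r,i.tolist())"
```

```text
t 15.8 pos [ 0.5382 -0.2801  0.226 ] yaw 74.6 F [0.9 0.5 0.6] open 0.0435
 before turn [-0.19  0.48 10.19] turn [-0.007 -0.003  0.006] | after turn [-0.16  0.41 10.2 ]
[327.72913861 245.03417443]
100 [240, 322]
112 [240, 280]
124 []
136 []
148 []
160 []
172 [316, 331]
184 [318, 335]
196 [322, 338]
208 [322, 341]
220 [321, 340]
232 [318, 319, 321, 339]
244 [317, 318, 320, 338]
256 [316, 317, 319, 325, 332, 337]
268 [315, 317, 319, 324, 332, 337]
280 [314, 316, 318, 336]
292 [313, 314, 316, 338]
```

View pics/w9.png

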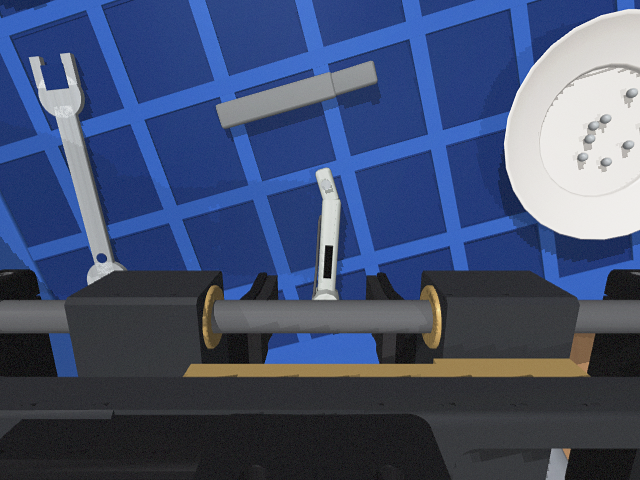

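The brake arm's bar is centred at (329,245) and leans about 3.5° clockwise from the tool axis. The boss is at the near end, and the tyre lever, spanner and saucer are clear of the fingers.

>>> {"name": "servo_tool", "arguments": {"steps": [{"hand":0.5,"travel":[-0.2,0.5,2],"dr":[0,0,0.06]},{"hand":0.5,"travel":[0,0,2.5],"dr":[0,0,0]},{"hand":0.5,"travel":[0,0,2.5],"dr":[0,0,0]},{"hand":0.5,"travel":[0,0,2],"dr":[0,0,0]},{"hand":0.5,"travel":[0,0,0],"dr":[0,0,0]}]}}

```text
time_s: 16.35
tool_pos: [0.5422, -0.2826, 0.1364]
tool_rot: [-3.135, -0.002, 1.245]
force: [-0.4, -0.3, -0.2]
opening: 0.0433
gripper_force: 0.0
```

```bash
python3 -c "
from h import *
to((.5420,-.2828),.124,71.1)"
```

```text
t 16.35 pos [ 0.5422 -0.2826  0.1364] yaw 71.3 F [-0.4 -0.3 -0.2] open 0.0433
 before turn [-0.03  0.    1.24] turn [-0.007 -0.002  0.004] | after turn [-0.03 -0.01  1.24]
```

>>> {"name": "servo_tool", "arguments": {"steps": [{"hand":0.5,"travel":[0,0,0.8],"dr":[0,0,0]},{"hand":0.3,"travel":[0,0,0.4],"dr":[0,0,0]},{"hand":0,"travel":[0,0,0],"dr":[0,0,0]},{"hand":0,"travel":[0,0,0],"dr":[0,0,0]},{"hand":0,"travel":[0,0,0],"dr":[0,0,0]},{"hand":0,"travel":[0,0,0],"dr":[0,0,0]},{"hand":0,"travel":[0,0,0],"dr":[0,0,0]}]}}

```text
time_s: 17.05
tool_pos: [0.5443, -0.2845, 0.1283]
tool_rot: [3.141, 0.0, 1.242]
force: [-0.5, 0.9, 2.5]
opening: 0.0134
gripper_force: 30.0
```

>>> {"name": "servo_tool", "arguments": {"steps": [{"hand":0,"travel":[0,0,-1],"dr":[0,0,0]},{"hand":0,"travel":[0,0,-3],"dr":[0,0,0]},{"hand":0,"travel":[0,0,-4],"dr":[0,0,0]},{"hand":0,"travel":[0,0,-4],"dr":[0,0,-0.15]},{"hand":0,"travel":[0,0,-4],"dr":[0,0,-0.15]},{"hand":0,"travel":[0,0,0],"dr":[0,0,-0.15]},{"hand":0,"travel":[0,0,0],"dr":[0,0,0]}]}}

```text
time_s: 17.75
tool_pos: [0.5447, -0.2846, 0.2899]
tool_rot: [3.139, 0.003, 1.692]
force: [0.4, -0.4, -0.4]
opening: 0.0132
gripper_force: 30.0
```

```bash
python3 -c "
from h import *
to((.6623,.2276),.28,97.8)"
```

```text
t 17.75 pos [ 0.5447 -0.2846  0.2899] yaw 96.9 F [ 0.4 -0.4 -0.4] open 0.0132
 before turn [49.43 17.85  0.91] turn [ 0.003  0.003 -0.015] | after turn [49.15 18.6   0.99]
```

>>> {"name": "servo_tool", "arguments": {"steps": [{"hand":0,"travel":[4,1.5,0],"dr":[0,0,-0.015]},{"hand":0,"travel":[4,1.5,0],"dr":[0,0,0]},{"hand":0,"travel":[4,1.5,0],"dr":[0,0,0]},{"hand":0,"travel":[4,1.5,0],"dr":[0,0,0]},{"hand":0,"travel":[4,1.5,0],"dr":[0,0,0]},{"hand":0,"travel":[4,1.5,0],"dr":[0,0,0]},{"hand":0,"travel":[4,1.5,0],"dr":[0,0,0]},{"hand":0,"travel":[4,1.5,0],"dr":[0,0,0]},{"hand":0,"travel":[4,1.5,0],"dr":[0,0,0]},{"hand":0,"travel":[4,1.5,0],"dr":[0,0,0]}]}}

```text
time_s: 18.75
tool_pos: [0.6384, 0.1339, 0.2861]
tool_rot: [-3.138, -0.0, 1.703]
force: [1.5, 0.2, -0.2]
opening: 0.0133
gripper_force: 30.0
```

>>> {"name": "servo_tool", "arguments": {"steps": [{"hand":0,"travel":[4,1.5,0],"dr":[0,0,0]},{"hand":0,"travel":[3.1,1.3,0],"dr":[0,0,0]},{"hand":0,"travel":[1,0.5,0.5],"dr":[0,0,0]},{"hand":0,"travel":[0,0,0],"dr":[0,0,0]},{"hand":0,"travel":[0,0,0],"dr":[0,0,0]}]}}

```text
time_s: 19.25
tool_pos: [0.6601, 0.2156, 0.2813]
tool_rot: [-3.138, 0.001, 1.705]
force: [0.8, 0.1, -1.5]
opening: 0.0134
gripper_force: 30.0
```

```bash
python3 -c "
from h import *
to((.6623,.2276),.1325,97.8)
ci,im=wpic('w10')
im=im.astype(int)
for r in range(130,270,20):
  g=im[r,100:500];m=(g.min(1)>75)&(np.ptp(g,axis=1)<50);i=np.nonzero(np.diff(np.r_[0,m,0]))[0]+100;print(r,i.tolist())
g=cv2.GaussianBlur(im.astype(np.uint8)[...,::-1],(5,5),0).max(2)
print(g[125,200:560:4].tolist())"
```

```text
t 19.25 pos [0.6601 0.2156 0.2813] yaw 97.7 F [ 0.8  0.1 -1.5] open 0.0134
 before turn [ 1.17  0.43 14.87] turn [-0.003  0.001 -0.002] | after turn [ 1.15  0.38 14.88]
130 [100, 115]
150 [100, 116, 158, 170, 259, 276, 368, 370]
170 [100, 119, 158, 175, 209, 227, 266, 284, 308, 315, 366, 370]
190 [105, 119, 163, 174, 213, 224, 265, 285, 295, 324, 365, 368]
210 [108, 122, 165, 177, 215, 226, 266, 268, 269, 273, 279, 286, 303, 332, 364, 366]
230 [111, 124, 168, 180, 216, 227, 267, 269, 270, 274, 280, 287, 307, 337, 364, 365]
250 [114, 127, 167, 185, 217, 231, 266, 291, 303, 337]
[57, 56, 56, 57, 57, 57, 56, 57, 58, 57, 58, 48, 38, 38, 59, 60, 61, 59, 60, 61, 61, 61, 61, 61, 61, 65, 66, 66, 67, 66, 66, 66, 68, 68, 66, 61, 62, 61, 61, 62, 55, 43, 66, 165, 202, 202, 199, 247, 247, 246, 204, 204, 204, 202, 203, 202, 201, 200, 201, 201, 200, 200, 200, 200, 199, 198, 194, 247, 247, 245, 198, 198, 198, 197, 197, 197, 197, 197, 196, 197, 196, 196, 196, 217, 246, 246, 246, 246, 246, 246]
```

>>> {"name": "servo_tool", "arguments": {"steps": [{"hand":0,"travel":[0.5,0.1,2],"dr":[0,0,0]},{"hand":0,"travel":[0.5,0.1,2.5],"dr":[0,0,0]},{"hand":0,"travel":[0,0,2.5],"dr":[0,0,0]},{"hand":0,"travel":[0,0,2],"dr":[0,0,0]},{"hand":0,"travel":[0,0,0],"dr":[0,0,0]}]}}

```text
time_s: 19.8
tool_pos: [0.6591, 0.2246, 0.1893]
tool_rot: [-3.134, 0.001, 1.704]
force: [-0.3, 0.1, -0.7]
opening: 0.0134
gripper_force: 30.0
```

```bash
python3 -c "
from h import *
to((.6610,.2270),.1325,97.8)"
```

```text
t 19.8 pos [0.6591 0.2246 0.1893] yaw 97.6 F [-0.3  0.1 -0.7] open 0.0134
 before turn [0.22 0.26 5.68] turn [-0.008  0.001 -0.003] | after turn [0.22 0.22 5.68]
```

>>> {"name": "servo_tool", "arguments": {"steps": [{"hand":0,"travel":[0.1,0.1,1],"dr":[0,0,0]},{"hand":0,"travel":[0,0,1.8],"dr":[0,0,0]},{"hand":0,"travel":[0,0,1.5],"dr":[0,0,0]},{"hand":0,"travel":[0,0,0.8],"dr":[0,0,0]},{"hand":0,"travel":[0,0,0],"dr":[0,0,0]}]}}

```text
time_s: 20.3
tool_pos: [0.6617, 0.2279, 0.1404]
tool_rot: [-3.139, 0.0, 1.706]
force: [0.6, 0.1, -0.8]
opening: 0.0132
gripper_force: 30.0
```

```bash
python3 -c "
from h import *
to((.6610,.2270),.1325,97.8)"
```

```text
t 20.3 pos [0.6617 0.2279 0.1404] yaw 97.8 F [ 0.6  0.1 -0.8] open 0.0132
 before turn [-0.08 -0.07  0.79] turn [-0.002  0.    -0.001] | after turn [-0.08 -0.08  0.79]
```

>>> {"name": "servo_tool", "arguments": {"steps": [{"hand":0,"travel":[0,0,0.4],"dr":[0,0,0]},{"hand":0,"travel":[0,0,0.3],"dr":[0,0,0]},{"hand":0.26,"travel":[0,0,0],"dr":[0,0,0]},{"hand":0.26,"travel":[0,0,0],"dr":[0,0,0]},{"hand":0.26,"travel":[0,0,-2],"dr":[0,0,0]},{"hand":0.26,"travel":[0,0,-4],"dr":[0,0,0]},{"hand":0.26,"travel":[0,0,-4],"dr":[0,0,0]},{"hand":0.26,"travel":[0,0,-4],"dr":[0,0,0]},{"hand":0,"travel":[0,0,-4],"dr":[0,0,0]},{"hand":0,"travel":[0,0,0],"dr":[0,0,0]}]}}

```text
time_s: 21.3
tool_pos: [0.666, 0.2291, 0.3236]
tool_rot: [3.125, -0.001, 1.707]
force: [1.3, 0.0, -0.4]
opening: 0.013
gripper_force: 0.0
```

```bash
python3 -c "
from h import *
to((.552,.2225),.33,97.8)
ci,im=wpic('w11')
im=im.astype(int)
for r in range(130,270,20):
  g=im[r,100:500];m=(g.min(1)>75)&(np.ptp(g,axis=1)<50);i=np.nonzero(np.diff(np.r_[0,m,0]))[0]+100;print(r,i.tolist())
cv2.imwrite('pics/w11a.png',cv2.convertScaleAbs(cv2.resize(im.astype(np.uint8)[...,::-1],(480,360)),alpha=1.6,beta=20))
T=viewer.camera_info('top');o=np.array([.552,.2225]);ex=np.array([.9907,.1364]);ey=np.array([-.1364,.9907])
print(sensors.state()['joints'].round(2))"
```

```text
t 21.3 pos [0.666  0.2291 0.3236] yaw 97.8 F [ 1.3  0.  -0.4] open 0.013
 before turn [  0.9  -11.37  -0.82] turn [ 0.016 -0.001  0.   ] | after turn [  0.9  -11.39  -0.64]
130 []
150 [108, 129]
170 [112, 130, 162, 183, 213, 224, 258, 273, 302, 316, 349, 351]
190 [117, 130, 169, 180, 213, 226, 262, 278, 308, 322, 348, 349, 350, 351]
210 [121, 132, 172, 182, 216, 226, 261, 278, 306, 322]
230 [123, 135, 174, 184, 217, 228, 262, 268, 274, 279, 306, 313, 318, 322, 346, 348]
250 [126, 137, 174, 189, 219, 230, 262, 283, 305, 307, 308, 322]
[ 0.17  0.56  1.1  -0.    1.47  0.04]
```

View pics/w11a.png

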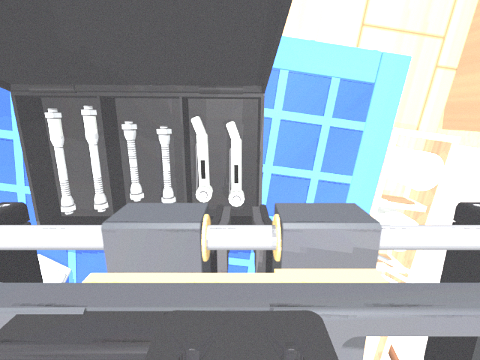

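All three parts lie beside their twins. The pairs are at columns 60/95, 133/166 and 203/236, between dividers at about 107 and 184. Now for the lid: I go over and behind it with the fingers shut.

```bash
cat >> h.py <<'E'
O=np.array([.552,.2225]);EX=np.array([.9907,.1364]);EY=np.array([-.1364,.9907])
def toc(x,y,z):
    s=sensors.state();p=s['tool_pos'][:2]-O;print('case xy now',(p@EX).round(4),(p@EY).round(4));to(O+x*EX+y*EY,z,97.8)
E
python3 -c "
from h import *
toc(0,.18,.375)"
```

```text
case xy now 0.1122 -0.0092
t 21.35 pos [0.6644 0.2287 0.3199] yaw 97.8 F [-1.1  0.7 -0.6] open 0.0097
 before turn [ 18.91 -11.18  -5.61] turn [ 0.01 -0.    0.  ] | after turn [ 18.91 -11.23  -5.51]
```

>>> {"name": "servo_tool", "arguments": {"steps": [{"hand":0,"travel":[0,0,-3],"dr":[0.008,0,0]},{"hand":0,"travel":[0,0,-2.5],"dr":[0.008,0,0]},{"hand":0,"travel":[2,-3,0],"dr":[0,0,0]},{"hand":0,"travel":[3,-2.5,0],"dr":[0,0,0]},{"hand":0,"travel":[3,-2,0],"dr":[0,0,0]},{"hand":0,"travel":[3,-2,0],"dr":[0,0,0]},{"hand":0,"travel":[3,-1,0],"dr":[0,0,0]},{"hand":0,"travel":[3,-0.5,0],"dr":[0,0,0]},{"hand":0,"travel":[0,0,0],"dr":[0,0,0]}]}}

```text
time_s: 22.25
tool_pos: [0.528, 0.385, 0.37]
tool_rot: [-3.123, -0.001, 1.712]
force: [-0.2, 0.1, -0.7]
opening: 0.0004
gripper_force: 0.0
```

```bash
python3 -c "
from h import *
toc(0,.18,.3)"
```

```text
case xy now -0.0016 0.1642
t 22.25 pos [0.528 0.385 0.37 ] yaw 98.1 F [-0.2  0.1 -0.7] open 0.0004
 before turn [1.57 0.3  7.  ] turn [-0.019 -0.001  0.005] | after turn [1.58 0.16 7.  ]
```

>>> {"name": "servo_tool", "arguments": {"steps": [{"hand":0,"travel":[1.5,0.2,0],"dr":[-0.016,0,0]},{"hand":0,"travel":[0.5,0,1],"dr":[0,0,0]},{"hand":0,"travel":[0,0,2],"dr":[0,0,0]},{"hand":0,"travel":[0,0,2],"dr":[0,0,0]},{"hand":0,"travel":[0,0,2],"dr":[0,0,0]},{"hand":0,"travel":[0,0,0],"dr":[0,0,0]}]}}

```text
time_s: 22.85
tool_pos: [0.5282, 0.4, 0.2967]
tool_rot: [-3.133, 0.003, 1.706]
force: [-0.4, 0.2, -0.1]
opening: 0.0001
gripper_force: 0.0
```

```bash
python3 -c "
from h import *
toc(0,.105,.312)"
```

```text
case xy now 0.0006 0.1791
t 22.85 pos [0.5282 0.4    0.2967] yaw 97.7 F [-0.4  0.2 -0.1] open 0.0001
 before turn [-7.42 -0.06 -1.5 ] turn [-0.008  0.003 -0.001] | after turn [-7.41 -0.06 -1.53]
```

Behind the lid, no contact. Push it to upright, about 15 mm per row.

>>> {"name": "servo_tool", "arguments": {"steps": [{"hand":0,"travel":[-1.5,0,0],"dr":[0,0,0]},{"hand":0,"travel":[-1.5,0,-0.2],"dr":[0,0,0]},{"hand":0,"travel":[-1.5,0,-0.4],"dr":[0,0,0]},{"hand":0,"travel":[-1.5,0,-0.4],"dr":[0,0,0]},{"hand":0,"travel":[-1.4,0,-0.4],"dr":[0,0,0]}]}}

```text
time_s: 23.35
tool_pos: [0.5403, 0.327, 0.3166]
tool_rot: [3.14, -0.001, 1.706]
force: [-0.2, 1.0, -1.2]
opening: 0.0005
gripper_force: 0.7
```

```bash
python3 -c "
from h import *
toc(0,.05,.309)"
```

```text
case xy now 0.0027 0.1052
t 23.35 pos [0.5403 0.327  0.3166] yaw 97.7 F [-0.2  1.  -1.2] open 0.0005
 before turn [-5.52 -0.26  0.75] turn [ 0.001 -0.001 -0.001] | after turn [-5.52 -0.27  0.76]
```

>>> {"name": "servo_tool", "arguments": {"steps": [{"hand":0,"travel":[-1.8,-0.1,0.1],"dr":[0,0,0]},{"hand":0,"travel":[-1.8,-0.1,0.3],"dr":[0,0,0]},{"hand":0,"travel":[-1.9,0,0.4],"dr":[0,0,0]},{"hand":0,"travel":[-1.3,0,0.5],"dr":[0,0,0]},{"hand":0,"travel":[-1.3,0,0.6],"dr":[0,0,0]},{"hand":0,"travel":[-1.4,0,0.8],"dr":[0,0,0]}]}}

```text
time_s: 23.95
tool_pos: [0.5508, 0.233, 0.288]
tool_rot: [-3.142, 0.0, 1.707]
force: [0.0, 0.9, -0.4]
opening: 0.0004
gripper_force: 0.5
```

```bash
python3 -c "
from h import *
toc(0,-.023,.259)"
```

```text
case xy now 0.0002 0.0106
t 23.95 pos [0.5508 0.233  0.288 ] yaw 97.8 F [ 0.   0.9 -0.4] open 0.0004
 before turn [-3.36 -0.02  2.9 ] turn [-0.  0. -0.] | after turn [-3.36 -0.02  2.9 ]
```

>>> {"name": "servo_tool", "arguments": {"steps": [{"hand":0,"travel":[-1.1,0,0.9],"dr":[0,0,0]},{"hand":0,"travel":[-1.1,0,1],"dr":[0,0,0]},{"hand":0,"travel":[-1.1,0,1],"dr":[0,0,0]},{"hand":0,"travel":[-0.7,0,1],"dr":[0,0,0]},{"hand":0,"travel":[-0.6,0,1],"dr":[0,0,0]},{"hand":0,"travel":[-0.6,0,1],"dr":[0,0,0]},{"hand":0,"travel":[-0.5,0,0.9],"dr":[0,0,0]}]}}

```text
time_s: 24.65
tool_pos: [0.5584, 0.1774, 0.2193]
tool_rot: [-3.141, -0.0, 1.707]
force: [-0.7, 0.1, 0.4]
opening: 0.0006
gripper_force: 0.3
```

```bash
python3 -c "
from h import *
toc(0,-.066,.192)"
```

```text
case xy now 0.0002 -0.0455
t 24.65 pos [0.5584 0.1774 0.2193] yaw 97.8 F [-0.7  0.1  0.4] open 0.0006
 before turn [-2.05 -0.02  2.73] turn [-0. -0. -0.] | after turn [-2.05 -0.02  2.73]
```

>>> {"name": "servo_tool", "arguments": {"steps": [{"hand":0,"travel":[-0.5,0,0.9],"dr":[0,0,0]},{"hand":0,"travel":[-0.8,0,0.8],"dr":[0,0,0]},{"hand":0,"travel":[-0.8,0,0.7],"dr":[0,0,0]},{"hand":0,"travel":[0,0,0.3],"dr":[0,0,0]}]}}

```text
time_s: 25.05
tool_pos: [0.5614, 0.1555, 0.1925]
tool_rot: [-3.141, 0.001, 1.706]
force: [0.2, 0.1, 0.3]
opening: 0.0007
gripper_force: 0.2
```

>>> {"name": "servo_tool", "arguments": {"steps": [{"hand":0,"travel":[0,0,0.3],"dr":[0,0,0]},{"hand":0,"travel":[0,0,0.3],"dr":[0,0,0]}]}}

```text
time_s: 25.25
tool_pos: [0.5616, 0.1568, 0.1875]
tool_rot: [3.141, 0.0, 1.707]
force: [-0.5, -1.5, 7.5]
opening: 0.0007
gripper_force: 3.6
```

>>> {"name": "servo_tool", "arguments": {"steps": [{"hand":0,"travel":[0,0,0.3],"dr":[0,0,0]},{"hand":0,"travel":[0,0,0.3],"dr":[0,0,0]}]}}

```text
time_s: 25.45
tool_pos: [0.5618, 0.1566, 0.1821]
tool_rot: [3.14, 0.001, 1.708]
force: [-0.5, -1.9, 2.6]
opening: -0.0
gripper_force: 1.2
```

>>> {"name": "servo_tool", "arguments": {"steps": [{"hand":0,"travel":[0,0,0.3],"dr":[0,0,0]},{"hand":0,"travel":[0,0,0.3],"dr":[0,0,0]}]}}

```text
time_s: 25.65
tool_pos: [0.5615, 0.1573, 0.176]
tool_rot: [3.141, -0.001, 1.707]
force: [-6.2, -0.9, 23.5]
opening: 0.0005
gripper_force: 12.3
```

>>> {"name": "servo_tool", "arguments": {"steps": [{"hand":0,"travel":[0,0,0.2],"dr":[0,0,0]},{"hand":0,"travel":[0,0,0],"dr":[0,0,0]}]}}

```text
time_s: 25.85
tool_pos: [0.5615, 0.1573, 0.1761]
tool_rot: [3.14, -0.0, 1.707]
force: [-4.2, -1.2, 17.5]
opening: 0.0006
gripper_force: 8.4
```

>>> {"name": "servo_tool", "arguments": {"steps": [{"hand":0,"travel":[0,0,-1],"dr":[0,0,0]},{"hand":0,"travel":[0,0,-3],"dr":[0,0,0]},{"hand":0,"travel":[0,0,-4],"dr":[0,0,0]},{"hand":0,"travel":[0,0,-4],"dr":[0,0,0]},{"hand":0,"travel":[-2,0,-2],"dr":[0,0,0]},{"hand":0,"travel":[-4,0,0],"dr":[0,0,0]},{"hand":0,"travel":[-4,0,0],"dr":[0,0,0]},{"hand":0,"travel":[-4,0,0],"dr":[0,0,0]},{"hand":0,"travel":[-4,0,0],"dr":[0,0,0]},{"hand":0,"travel":[0,0,0],"dr":[0,0,0]}]}}

```text
time_s: 26.85
tool_pos: [0.5867, -0.0261, 0.3128]
tool_rot: [3.141, 0.002, 1.701]
force: [-0.7, 0.0, -0.7]
opening: 0.0006
gripper_force: 0.0
```

```bash
python3 -c "
from h import *
to((.5,.0),.3,97.8)
ci=viewer.camera_info('scene');im=viewer.grab_frame('scene');cv2.imwrite('pics/end.png',im[...,::-1])
# front (-y) top edge of the lid at columns of case x=+-80: last black pixel against predicted for a=0 and a=.08
for x in (-.09,.09,.12):
  for a in (0,.08):
    p=np.r_[O+x*EX+(.086-.172*np.cos(a))*EY,.166+.172*np.sin(a)+.01];print(x,a,proj(ci,p).round(1))
  r=int(proj(ci,np.r_[O+x*EX-.086*EY,.176])[1]);c=int(proj(ci,np.r_[O+x*EX-.086*EY,.176])[0]);print(r,c,im[r,c-12:c+9].max(1).tolist())
ref=cv2.imread('pics/scene0.png')[...,::-1];d=cv2.absdiff(im,ref).max(2)>60
for n,(u,v) in dict(saucer=(247,295),gauge=(365,310),bottle=(405,308),tin=(371,187),spanner=(291,185),tub=(218,183),lever=(297,231)).items(): print(n,int(d[v-15:v+15,u-15:u+15].sum()))"
```

```text
t 26.85 pos [ 0.5867 -0.0261  0.3128] yaw 97.5 F [-0.7  0.  -0.7] open 0.0006
 before turn [ 3.72 -8.25  1.27] turn [ 0.     0.002 -0.005] | after turn [ 3.76 -8.23  1.28]
-0.09 0 [425.7 196.1]
-0.09 0.08 [426.7 191.5]
196 425 [148, 150, 156, 135, 36, 27, 29, 30, 28, 28, 27, 39, 45, 47, 46, 48, 47, 48, 47, 49, 43]
0.09 0 [445.5 251.4]
0.09 0.08 [446.8 246.8]
251 445 [72, 30, 30, 33, 28, 32, 31, 29, 28, 30, 36, 48, 47, 48, 49, 48, 46, 47, 46, 49, 32]
0.12 0 [449.3 261.9]
0.12 0.08 [450.7 257.3]
261 449 [32, 29, 26, 30, 25, 31, 31, 30, 27, 31, 48, 46, 44, 48, 47, 48, 47, 47, 49, 43, 43]
saucer 0
gauge 0
bottle 0
tin 199
spanner 0
tub 0
lever 5
```

The lid edge sits where a fully shut lid is predicted. I'm checking whether the change near the tin is only the gripper in front of it.

```bash
python3 -c "
from h import *
ci=viewer.camera_info('scene');print(proj(ci,(.5867,-.0261,.3128)),proj(ci,(.5867,-.0261,.4)))
ct=viewer.camera_info('top');im=viewer.grab_frame('top');cv2.imwrite('pics/topend.png',im[...,::-1])
ref=cv2.imread('pics/top0.png')[...,::-1]
for i in (ref,im):
  g=i[300:340,262:310].astype(int);m=(g.min(2)>90)&(np.ptp(g,axis=2)<50);v,u=np.nonzero(m);print(m.sum(),u.mean()+262,v.mean()+300)"
```

```text
[363.99246194 177.78819374] [366.25618751 141.27241742]
847 286.2443919716647 318.38724911452186
667 286.8590704647676 320.44377811094455
```

The gripper tip is at (364,178) in that view, right in front of the tin, so this is only occlusion. I'm handing the job in.

```bash
python3 -c "
from plant import workorder
print(workorder.job_done())"
```

```text
the job is handed in; nothing more can be done
None
```

The job is handed in at about 27 s: all three parts lie beside their twins in the case, and the lid is shut, pressed to a hard stop at its shut height after the press force peaked and dropped, so the clip should have caught (I did not see it directly); the other items look unmoved, except the tin, which the gripper partly hid in the last pictures.

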